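# Open both leaves of the bench cabinet: active door, flush bolt, passive door

### The arm

A 7-joint arm with a two-finger parallel gripper is mounted at the origin on the work surface. World frame = base frame: x ahead of the robot, y to its left, z up, the work surface at z = 0. Lengths are in mm, angles in rad, forces in N, time in s.
With the tool pointing down it reaches from about 400 to 875 mm from the base axis. Payload 4.4 kg.
Tool frame: the origin (TCP) lies midway between the tips of the shut fingers; the grasp point (between the pads) lies 19 mm behind it; z points along the fingers, y is the line along which they close (so a half turn about z gives the same grasp; the last joint's range is limited). The gripper opens to 85 mm and grips with 20 to 120 N. Pads are 22 mm wide; open, the fingers measure 114 mm over their backs; the gripper's body (76 mm by 85 mm) begins 54 mm behind the grasp point. The pads swing forward as they close: fully open they stand 13 mm farther back than shut.
Start: joints at [-1.409, 0.628, 0.038, 1.517, -0.027, 0.996, -0.02], TCP at [146.767, 633.228, 231.313] pointing down, gripper open.
Joint ranges: [-3.06, 3.06], [-0.37, 2.12], [-1.25, 1.32], [0.18, 2.47], [-1.1, 4.24], [0.23, 1.98], [-2.94, 2.94]. Speed limits (rad/s): [2.57, 2.57, 3.14, 3.14, 3.14, 3.14, 3.14].

### API

Orientations are given as [roll, pitch, yaw] about the fixed x, y, z axes, in that order (R = Rz(yaw) Ry(pitch) Rx(roll)).
In Python, from cell import readout, optics, order gives the robot as it stands.
- The arm moves only by the shell command python3 -m jog 'ROWS'. ROWS is a JSON object of lists of equal length, an entry for each row: "claw": the opening, from 0 (shut) to 1 (fully open); "xyz": the shift along the tool's x, y, z each as a share of 0.1 m, from -1 to 1, a list of three; "twist": the turn, a rotation vector about the tool's x, y, z each as a share of 180 degrees, from -1 to 1, a list of three. A call has 1 to 12 rows; each row shifts and turns the commanded pose from where the row before left it, along the tool's axes as they then stand; what a row does not reach is not made up. A row lasts 1/8 s, in which the tool goes at most 62.5 mm and 10.7 degrees, less where a joint would pass 70% of its speed; a pose out of reach is approached as far as the arm can. A call with a number of a shift or a turn outside -1 to 1 is refused whole. A call with a gripper value outside its range is refused whole. The fingers move at their own pace and stop on an object; the grip force is fixed at half the most. Time passes only in rows, so rows that do not move let the fingers close. It gives the time, the measured TCP pose, the force, the opening and the grip force at its end, in the units of the state.
- readout.read_state(): the state, without advancing time (a new reading comes with each control period).
- optics.get_image(name): name is "side" or "top"; returns a dict with "color" (480x640x3 uint8, red, green, blue), "fovy" (degrees; the focal length in pixels is half the picture's height over the tangent of half this angle, whatever the lens; pixels are square), "cx", "cy" (the principal point, pixels), "view" (4x4, takes a point from world to camera coordinates). Camera axes: x right, y up, looking along -z (the intrinsics and any distortion apply to the point x, -y, -z); pixel columns grow to the right and rows downward; lengths in mm; the calibration is good to about 2 mm. A picture is of the moment at which its call begins. There is no depth.
- order.finish_job(): hands the job in; it is judged then, once.
Trained networks look in the newest picture that a camera, given by its name, has taken for a name from the list of things; names that differ only in an ending like _2 or _b are one class to them, and where a whole thing is asked for, a point or a joint stands for the part that bears it (a point fixed in the world has none). Each returns a list of dicts, best first, with "score" (0 to 1); they miss things now and then, are a little off and sometimes report something else, mostly with a low value. They report only what shows in the picture. A call takes as long as a camera call.
- optics.boxes_of(camera, label): "rect" ([left, top, width, height] in pixels, round what is visible of it).
The state is a dict: "clock": time; "qpos": joint angles; "qd": joint speeds; "tau": joint torques, N m; "eef_pos": TCP position; "tool_rot": TCP orientation; "force": force on the tool from outside, world axes, zero at the start; "torque": the same for the moment, N m; "width": finger opening in mm; "gripper_force": force on a finger pad.
Only numpy, scipy, OpenCV 4.12 (cv2) and the standard library are available. Lean on these libraries where they do the work, as an engineer would, in place of code of your own. Each camera call takes 0.05 s, during which the arm holds its last target. There are 200 camera calls.

### The job

Open the two-door steel cabinet on the bench completely. First swing open the door whose wide box strip overlaps the other, all the way to about square with the cabinet's front; then push the flush bolt that it was hiding fully down to free the second door, and swing that one open to about square as well. Leave both doors open like that and do not disturb the other things lying on the bench.

Things in the scene. Friction and masses are not known exactly. Their poses are not given: they have to be found in the camera images.
- cabinet: Red steel cabinet fixed on the bench: 420 wide (own y), 180 deep (own x), 240 high. Origin: centre of its underside. Its front faces its own -x, turned away from the robot (world +x within 15 deg): reach it over the roof. Front face 90 before the origin. Doors z 24 to 216, set flush under the 20 thick roof; upright hinges at the outer front corners, opening outwards, away from the robot.
- active_door (a joint): Active door's angle, rad: 0 shut, 1.57 square, stop 1.9. No latch, may start 0.1 ajar, stays where left (hinge friction 0.12 N m). Hinged at the cabinet's own +y side; opens clockwise seen from above. At its free edge, 234 from the hinge, a hollow box strip 78 wide, 37 proud of the front, closed on top, overlaps the passive door and hides the bolt's tab until opened.
- active_hinge (a point): Point on the active door's upright hinge axis, in the plane of the door's outer face, at z 195; 198 from the cabinet's middle. Its axes turn with the door and are the cabinet's when it is shut (-x straight out of the face).
- active_handle (a point): Middle of the active door's pull: a level steel bar 12 thick, 90 long, along the door, axis 46 out from the face (clear gap behind it 40), at z 195, with a leg to the door at each end. 103 from the hinge along the door. A finger can go down behind it from above, or pinch it from above. Axes turn with the door.
- passive_door (a joint): Passive door's angle, rad: 0 shut, 1.57 square, stop 1.9. Hinged at the cabinet's own -y side; opens anticlockwise seen from above. Bolted to the roof until the bolt is drawn; then it moves like the active one (friction 0.12 N m, stays where left). Panel 228 wide.
- passive_hinge (a point): Point on the passive door's upright hinge axis, at the outer face of the door, at z 195; 198 from the cabinet's middle. Its axes turn with the door as above.
- passive_handle (a point): Middle of the passive door's pull: the same bar as on the active door, mirrored: 103 from its hinge, axis 46 out from the face, at z 195. Its axes turn with the door.
- flush_bolt (a joint): Travel of the flush bolt in the passive door, m: 0 (to 0.003 at the start) is up, its rod in the roof, door locked; it slides straight down to a stop at 0.028; the rod leaves the roof at about 0.010. Friction of about 4 N holds it where it is left.
- bolt_tab (a point): Middle of the top face of the bolt's steel thumb tab, a ledge 50 wide along the door, 28 deep (sticking straight out from the passive door's face; this point is 14 out from the face) and 10 thick, 201 from the passive hinge. Its top is at z 208 with the bolt up and 180 with it fully down. Hidden under the active door's strip until that opens. Press it down from above.
- spray_can: Bystander: upright aerosol can, 64 diameter, 120 high, standing 220 to 245 out from the cabinet's front near its middle, just clear of the doors' swing. Origin: centre of its base.
- hammer: Bystander: hammer with a black handle and steel head, about 250 long, lying on the bench to the robot's left. Origin: under its middle.
- weight_bin: Bystander: open black bin 160 x 110 x 70 with wheel weights on the bench to the robot's right. Origin: centre of its underside.

How it is judged:
By the outcome, as a careful person would: the job done as asked, in the order asked, and still so for the second after the job is handed in, with the robot touching nothing.
It also fails if it takes over 64 s, if anything falls off the work surface, if the arm or the gripper's body presses on something with over 40 N, if the wrist force passes 120 N, or if a joint passes its speed limit or range.

## Working session

There is one attempt and no reset: what is moved stays moved. The work goes in short steps, Python scripts to look and compute and a shell command to move; the robot and the scene stay as the last step left them, time stands still between calls to the robot, and variables do not carry over. Pictures are saved under pics/ and viewed, at most 10 in all, crops included, and the job is handed in when it is done.

```bash
mkdir -p pics; ls; python3 - <<'E'
from cell import readout, optics
import cv2,numpy as np
np.set_printoptions(suppress=True,precision=4)
s=readout.read_state();print({k:s[k] for k in('clock','eef_pos','tool_rot','width')})
for c in('side','top'):
    im=optics.get_image(c);cv2.imwrite(f'pics/{c}0.png',im['color'][:,:,::-1])
    print(c,im['fovy'],im['cx'],im['cy'],[k for k in im if k!='color']);print(np.array(im['view']))
    for l in('cabinet','active_handle','passive_handle','active_hinge','bolt_tab','spray_can','hammer','weight_bin'):
        print(l,[(round(d['score'],2),np.round(d['rect']).tolist()) for d in optics.boxes_of(c,l)[:2]])
E
```

```text
pics
{'clock': 0.0, 'eef_pos': array([146.6174, 632.5848, 230.3873]), 'tool_rot': array([-3.1397,  0.0001,  2.9138]), 'width': 85.53110601192657}
side 49.68493015088972 333.5451174811845 241.5867549849919 ['fovy', 'cx', 'cy', 'view']
[[   -0.9817    -0.1904    -0.0017   564.0675]
 [    0.1236    -0.6441     0.7548  -158.68  ]
 [   -0.1448     0.7408     0.6559 -1734.0008]
 [    0.         0.         0.         1.    ]]
cabinet [(0.96, [331.0, 178.0, 83.0, 140.0])]
active_handle [(0.78, [339.0, 191.0, 14.0, 77.0])]
passive_handle [(0.62, [349.0, 157.0, 37.0, 28.0]), (0.57, [333.0, 218.0, 20.0, 81.0])]
active_hinge [(0.88, [335.0, 199.0, 13.0, 74.0])]
bolt_tab []
spray_can []
hammer []
weight_bin []
top 54.06813017952393 313.97181086542673 241.2768551216886 ['fovy', 'cx', 'cy', 'view']
[[    0.0292    -0.9995     0.014    -25.6657]
 [    0.988      0.031      0.1513  -577.7102]
 [   -0.1516     0.0094     0.9884 -1550.5617]
 [    0.         0.         0.         1.    ]]
cabinet [(0.73, [240.0, 231.0, 150.0, 91.0])]
active_handle [(0.87, [301.0, 230.0, 62.0, 23.0])]
passive_handle [(0.79, [261.0, 238.0, 44.0, 18.0])]
active_hinge [(0.84, [296.0, 233.0, 62.0, 14.0]), (0.15, [450.0, 226.0, 41.0, 54.0])]
bolt_tab [(0.67, [142.0, 206.0, 37.0, 78.0])]
spray_can [(0.77, [298.0, 173.0, 18.0, 31.0]), (0.21, [297.0, 232.0, 61.0, 18.0])]
hammer [(0.95, [145.0, 207.0, 35.0, 72.0])]
weight_bin [(0.77, [451.0, 228.0, 42.0, 51.0])]
```

```bash
python3 - <<'E'
import cv2
a=cv2.imread('pics/top0.png');b=cv2.imread('pics/side0.png')
cv2.imwrite('pics/t0c.png',cv2.resize(a[160:330,220:420],None,fx=3.5,fy=3.5,interpolation=2))
cv2.imwrite('pics/s0c.png',cv2.resize(b[130:330,280:480],None,fx=3,fy=3,interpolation=2))
E
```

```text
(no output)
```

View pics/t0c.png

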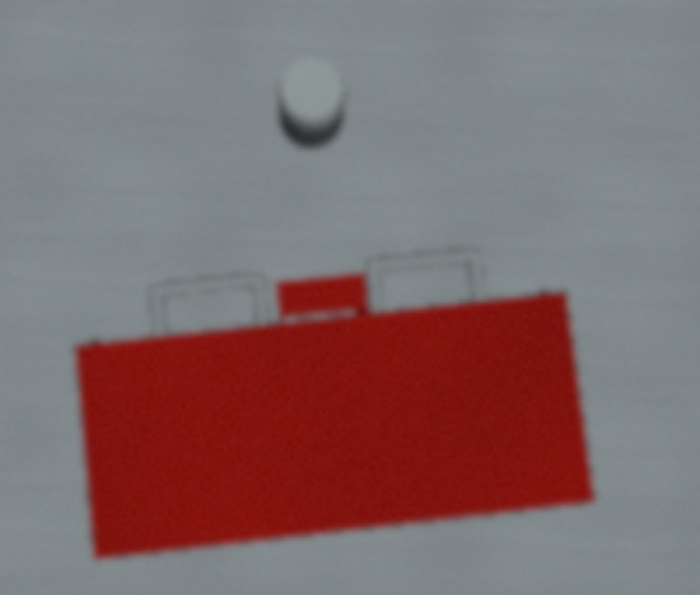

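View pics/s0c.png

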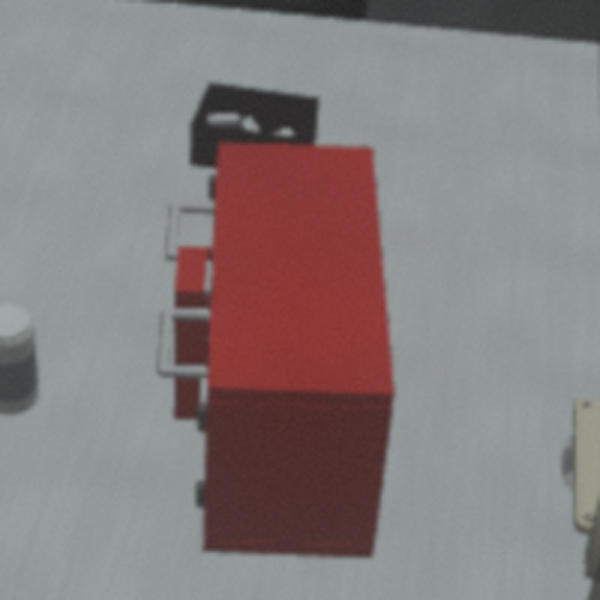

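Top crop: roof corners at full-image about (242,259), (382,244), (389,303), (247,319); strip in the middle before the front, active pull at right (row ~232), passive at left, can at (309,186). Side crop: roof corners ~(352,178), (404,179), (411,261), (350,260); active pull is the far one.

```bash
cat > h.py <<'E'
import numpy as np, json
from scipy.optimize import least_squares
np.set_printoptions(suppress=True,precision=3)
V={'top':(54.06813017952393,313.9718,241.2769,np.array([[.0292,-.9995,.014,-25.6657],[.988,.031,.1513,-577.7102],[-.1516,.0094,.9884,-1550.5617]])),
'side':(49.68493015088972,333.5451,241.5868,np.array([[-.9817,-.1904,-.0017,564.0675],[.1236,-.6441,.7548,-158.68],[-.1448,.7408,.6559,-1734.0008]]))}
def proj(c,P):
    f,cx,cy,M=V[c]; f=240/np.tan(np.radians(f)/2)
    p=np.atleast_2d(P)@M[:,:3].T+M[:,3]
    return np.c_[cx+f*p[:,0]/-p[:,2],cy-f*p[:,1]/-p[:,2]]
def tri(ct,cs,z=None):
    return least_squares(lambda P:np.r_[(proj('top',P)-ct).ravel(),(proj('side',P)-cs).ravel()],[700,0,200])
def W(pose,P):   # cabinet -> world
    x,y,a=pose;c,s=np.cos(a),np.sin(a);P=np.atleast_2d(P).astype(float)
    return np.c_[x+c*P[:,0]-s*P[:,1],y+s*P[:,0]+c*P[:,1],P[:,2]]
def door(which,ang,d,out,z):  # cabinet coords: d along door from hinge, out from face
    s=1 if which=='a' else -1
    th=-s*ang
    v=np.array([-out,-s*d]);c,n=np.cos(th),np.sin(th)
    return np.array([-90+c*v[0]-n*v[1],s*198+n*v[0]+c*v[1],z])
E
python3 - <<'E'
from h import *
T=np.array([(77,346),(566,293),(593,499),(96,556)])/3.5+[220,160]
S=np.array([(210,390),(217,143),(373,147),(393,394)])/3+[280,130]
C=np.array([[-90,-210,240],[-90,210,240],[90,210,240],[90,-210,240]])
for z in(240,):
    r=least_squares(lambda p:np.r_[(proj('top',W(p[:3],C+[0,0,p[3]]))-T).ravel(),(proj('side',W(p[:3],C+[0,0,p[3]]))-S).ravel()],[600,0,3.14,0])
    print(r.x,'rms',np.sqrt(np.mean(r.fun**2)));print(r.fun.reshape(-1,2))
p=r.x[:3]; np.save('pose.npy',p)
for a in(0,.05,.1):
  for e in(-45,45): 
    P=W(p,door('a',a,103+e,46,201));print(a,'act',P[0],(proj('top',P)-[220,160])*3.5,(proj('side',P)-[280,130])*3)
  P=np.r_[W(p,door('a',a,156,37,214)),W(p,door('a',a,234,37,214))];print('  strip',(proj('top',P)-[220,160])*3.5)
for e in(-45,45):
  P=W(p,door('p',0,103+e,46,201));print('pas',P[0],(proj('top',P)-[220,160])*3.5,(proj('side',P)-[280,130])*3)
print('tab',W(p,door('p',0,201,14,208)))
# can top (312,85 crop; side 12,322)
print('can',tri(np.array([312,82])/3.5+[220,160],np.array([12,325])/3+[280,130]).x)
E
```

```text
[430.407 -14.508   3.284  -3.338] rms 0.6986081498709091
[[-0.514 -0.106]
 [ 0.446 -0.499]
 [ 0.986  1.168]
 [-0.375  1.297]
 [-1.358 -0.314]
 [-0.374  0.213]
 [-0.72   0.248]
 [ 0.257  0.392]]
0 act [ 584.847 -133.857  201.   ] [[475.062 254.349]] [[173.756 202.806]]
0 act [572.113 -44.762 201.   ] [[373.05  265.524]] [[170.235 250.962]]
  strip [[365.693 274.285]
 [276.052 284.119]]
0.05 act [ 587.996 -135.802  201.   ] [[477.336 250.878]] [[171.375 201.517]]
0.05 act [579.73  -46.183 201.   ] [[374.891 256.988]] [[163.707 249.389]]
  strip [[367.    265.245]
 [277.064 270.619]]
0.1 act [ 591.043 -137.903  201.   ] [[479.783 247.529]] [[169.112 200.163]]
0.1 act [587.267 -47.982 201.   ] [[377.16 248.57]] [[157.333 247.622]]
  strip [[368.76  256.299]
 [278.753 257.219]]
pas [545.229 143.326 201.   ] [[156.399 289.258]] [[161.805 366.252]]
pas [557.964  54.232 201.   ] [[259.243 277.992]] [[165.981 309.135]]
tab [[533.785  -2.763 208.   ]]
can [751.221  13.375 116.245]
```

```bash
cat >> h.py <<'E'
def plan(wps,claw,start=None):
    """wps: list of (x,y,z,psi,nrows). Works out rounded rows and prints them."""
    from cell import readout
    if start is None:
        s=readout.read_state(); start=np.r_[s['eef_pos'],s['tool_rot'][2]]
    cur=np.array(start,float);X=[];Tw=[]
    for w in wps:
        g=np.array(w[:4],float);n=w[4]
        for i in range(n):
            k=n-i; d=g-cur; d[3]=(d[3]+np.pi)%(2*np.pi)-np.pi; d=d/k
            p=cur[3];R=np.array([[np.cos(p),np.sin(p),0],[np.sin(p),-np.cos(p),0],[0,0,-1]])
            sh=np.round(R.T@d[:3]/100,3);tw=round(-d[3]/np.pi,4)
            cur[:3]+=R@sh*100;cur[3]-=tw*np.pi;X.append(sh.tolist());Tw.append([0,0,tw])
    for i in range(0,len(X),12):
        x=X[i:i+12];print(json.dumps({"claw":[claw]*len(x),"xyz":x,"twist":Tw[i:i+12]}).replace(' ',''))
    print('end',cur)
    return cur
def hp(which,ang,d=103,out=46):   # handle world xy and psi
    p=np.load('pose.npy');P=W(p,door(which,ang,d,out,0))[0]
    s=1 if which=='a' else -1
    return P[0],P[1],p[2]-np.pi/2-s*ang
E
python3 - <<'E'
from h import *
p=np.load('pose.npy');p[:2]+=2*np.array([np.cos(.142),np.sin(.142)]);np.save('pose.npy',p)
for a in(0,.4,.8,1.2,1.57): print(a,np.array(hp('a',a)),np.array(hp('p',a)))
x,y,s=hp('a',.03)
plan([(270,450,330,2.6,4),(560,60,330,s,10),(x,y,300,s,4)],.35)
E
```

```text
0 [580.46  -89.026   1.713] [553.576  99.062   1.713]
0.4 [ 620.257 -109.647    1.313] [586.003 130.005   2.113]
0.8 [ 648.882 -144.137    0.913] [603.821 171.134   2.513]
1.2 [ 661.817 -187.052    0.513] [604.215 215.954   2.913]
1.57 [ 657.994 -228.376    0.143] [588.969 254.552   3.283]
{"claw":[0.35,0.35,0.35,0.35,0.35,0.35,0.35,0.35,0.35,0.35,0.35,0.35],"xyz":[[-0.404,-0.377,-0.247],[-0.432,-0.344,-0.247],[-0.457,-0.309,-0.246],[-0.48,-0.272,-0.247],[-0.45,-0.185,0.0],[-0.465,-0.143,0.0],[-0.476,-0.099,0.0],[-0.483,-0.056,0.0],[-0.486,-0.011,0.0],[-0.485,0.034,0.0],[-0.479,0.078,0.0],[-0.47,0.121,0.0]],"twist":[[0,0,0.025],[0,0,0.025],[0,0,0.0249],[0,0,0.025],[0,0,0.0292],[0,0,0.0292],[0,0,0.0292],[0,0,0.0292],[0,0,0.0292],[0,0,0.0292],[0,0,0.0292],[0,0,0.0292]]}
{"claw":[0.35,0.35,0.35,0.35,0.35,0.35],"xyz":[[-0.457,0.164,0.0],[-0.441,0.205,0.0],[-0.379,0.017,0.075],[-0.379,0.017,0.075],[-0.38,0.017,0.075],[-0.379,0.017,0.075]],"twist":[[0,0,0.0292],[0,0,0.0291],[0,0,0.0],[0,0,0.0],[0,0,0.0],[0,0,0.0]]}
end [583.73  -89.999 300.018   1.683]
```

```bash
python3 -m jog '{"claw":[0.35,0.35,0.35,0.35,0.35,0.35,0.35,0.35,0.35,0.35,0.35,0.35],"xyz":[[-0.4,-0.38,-0.25],[-0.43,-0.34,-0.25],[-0.46,-0.31,-0.25],[-0.48,-0.27,-0.25],[-0.45,-0.18,0],[-0.46,-0.14,0],[-0.48,-0.1,0],[-0.48,-0.06,0],[-0.49,-0.01,0],[-0.48,0.03,0],[-0.48,0.08,0],[-0.47,0.12,0]],"twist":[[0,0,0.025],[0,0,0.025],[0,0,0.025],[0,0,0.025],[0,0,0.029],[0,0,0.029],[0,0,0.029],[0,0,0.029],[0,0,0.029],[0,0,0.029],[0,0,0.029],[0,0,0.029]]}'
python3 -m jog '{"claw":[0.35,0.35,0.35,0.35,0.35,0.35,0.35],"xyz":[[-0.46,0.16,0],[-0.44,0.2,0],[-0.38,0.02,0.07],[-0.38,0.02,0.07],[-0.38,0.02,0.08],[-0.38,0.02,0.08],[0,0,0]],"twist":[[0,0,0.029],[0,0,0.029],[0,0,0],[0,0,0],[0,0,0],[0,0,0],[0,0,0]]}'
python3 - <<'E'
from h import *
from cell import readout
s=readout.read_state();print(s['eef_pos'],s['tool_rot'],np.array(s['qpos']),s['width'])
E
```

```text
clock: 2.4
eef_pos: [502.9, 138.0, 331.6]
tool_rot: [3.141, -0.0, 1.868]
force: [0.7, 0.8, -0.4]
width: 30.0
gripper_force: 0.0
clock: 3.28
eef_pos: [584.8, -93.1, 300.9]
tool_rot: [-3.14, 0.002, 1.683]
force: [-0.0, 1.4, -0.0]
width: 29.9
gripper_force: 0.0
[584.798 -93.148 300.898] [-3.14   0.002  1.683] [-0.204  0.515  0.499  1.603 -0.266  1.093  0.476] 29.918645852415654
```

```bash
python3 - <<'E'
from cell import optics
import cv2,numpy as np
from h import *
o=[]
for c,(x,y) in(('top',(280,200)),('side',(290,150))):
    im=optics.get_image(c)['color'][:,:,::-1].copy()
    o.append(cv2.resize(im[y:y+100,x:x+80],None,fx=5,fy=5,interpolation=2))
cv2.imwrite('pics/a1.png',np.hstack(o))
E
```

```text
(no output)
```

View pics/a1.png

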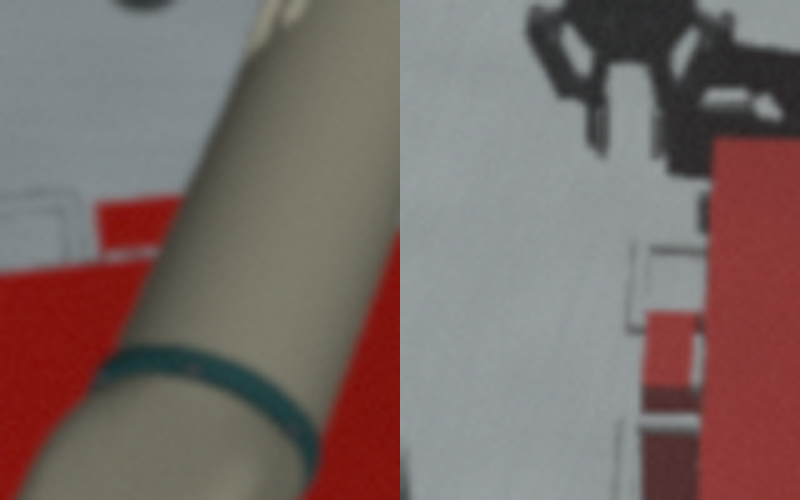

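Side view: the finger tips hang at about pixel (335.6,181), the active bar runs at column ~336, rows 199–216, directly below.

```bash
python3 - <<'E'
from h import *
print(proj('side',[584.8,-93.1,297]),proj('side',[584.8,-93.1,201]),proj('side',[574.8,-93.1,201]))
for a in (0,.03,.06,.1):
    print(a,[proj('side',(*hp('a',a,d)[:2],201))[0] for d in(58,103,148)],[proj('top',(*hp('a',a,d)[:2],201))[0] for d in(58,148)])
print([proj('side',(*hp('p',0,d)[:2],201))[0] for d in(58,103,148)])
x,y,s=hp('a',.04);print(x,y,s)
E
```

```text
[[335.747 181.032]] [[335.716 204.598]] [[338.619 204.932]]
0 [array([337.339, 197.586]), array([336.752, 205.456]), array([336.142, 213.637])] [array([355.65 , 232.032]), array([326.51 , 235.223])]
0.03 [array([336.858, 197.331]), array([335.864, 205.176]), array([334.831, 213.33 ])] [array([356.034, 231.433]), array([326.81 , 233.757])]
0.06 [array([336.392, 197.068]), array([334.992, 204.88 ]), array([333.538, 213.   ])] [array([356.435, 230.847]), array([327.156, 232.302])]
0.1 [array([335.792, 196.705]), array([333.855, 204.463]), array([331.843, 212.523])] [array([356.999, 230.084]), array([327.684, 230.381])]
[array([333.278, 252.063]), array([334.002, 242.344]), array([334.697, 233.026])]
584.7730067506319 -90.35144890019603 1.6727651093213072
```

```bash
python3 -m jog '{"claw":[0.35,0.35,0.35,0.35,0.35,0.35,0.35,0.35],"xyz":[[0.03,-0.02,0.2],[0,0,0.2],[0,0,0.2],[0,0,0.15],[0,0,0.15],[0,0,0.15],[0,0,0.17],[0,0,0]],"twist":[[0,0,0],[0,0,0],[0,0,0],[0,0,0],[0,0,0],[0,0,0],[0,0,0],[0,0,0]]}'
python3 - <<'E'
from h import *
s=(582.5,-90,178,1.683)
plan([(*hp('a',a)[:2],178,hp('a',a)[2],n) for a,n in((.1,2),(.25,2),(.45,2),(.65,2),(.85,2),(1.05,2),(1.25,2),(1.45,2),(1.6,2))],.35,s)
E
```

```text
clock: 4.38
eef_pos: [584.3, -85.8, 178.2]
tool_rot: [3.14, 0.0, 1.689]
force: [3.2, -0.3, -0.3]
width: 29.8
gripper_force: 0.0
{"claw":[0.35,0.35,0.35,0.35,0.35,0.35,0.35,0.35,0.35,0.35,0.35,0.35],"xyz":[[-0.018,0.041,0.0],[-0.017,0.042,0.0],[-0.04,0.075,0.0],[-0.034,0.077,0.0],[-0.056,0.098,0.0],[-0.046,0.103,0.0],[-0.056,0.098,0.0],[-0.046,0.102,0.0],[-0.056,0.098,0.0],[-0.046,0.103,0.0],[-0.056,0.098,0.0],[-0.046,0.102,0.0]],"twist":[[0,0,0.0112],[0,0,0.0112],[0,0,0.0239],[0,0,0.0238],[0,0,0.0318],[0,0,0.0319],[0,0,0.0318],[0,0,0.0318],[0,0,0.0318],[0,0,0.0319],[0,0,0.0318],[0,0,0.0319]]}
{"claw":[0.35,0.35,0.35,0.35,0.35,0.35],"xyz":[[-0.056,0.098,0.0],[-0.046,0.103,0.0],[-0.056,0.098,0.0],[-0.046,0.102,0.0],[-0.04,0.075,0.0],[-0.034,0.077,0.0]],"twist":[[0,0,0.0318],[0,0,0.0318],[0,0,0.0318],[0,0,0.0319],[0,0,0.0239],[0,0,0.0238]]}
end [ 657.057 -231.62   178.       0.113]
```

```bash
python3 -m jog '{"claw":[0.35,0.35,0.35,0.35],"xyz":[[-0.04,0.02,0],[-0.03,0.04,0],[-0.05,0.075,0],[-0.035,0.075,0]],"twist":[[0,0,0.013],[0,0,0.011],[0,0,0.024],[0,0,0.024]]}'
python3 - <<'E'
from h import *
print(hp('a',.25))
E
```

```text
clock: 4.88
eef_pos: [604.0, -101.2, 179.1]
tool_rot: [-3.139, -0.0, 1.458]
force: [-2.0, 0.2, -0.2]
width: 30.0
gripper_force: 0.9
(np.float64(606.33395659989), np.float64(-100.0591088586105), np.float64(1.4627651093213072))
```

Force is a couple of newtons: the door follows. Continuing the arc.

```bash
python3 -m jog '{"claw":[0.35,0.35,0.35,0.35,0.35,0.35,0.35,0.35],"xyz":[[-0.056,0.1,0],[-0.046,0.103,0],[-0.056,0.098,0],[-0.046,0.102,0],[-0.056,0.098,0],[-0.046,0.103,0],[-0.056,0.098,0],[-0.046,0.102,0]],"twist":[[0,0,0.032],[0,0,0.032],[0,0,0.032],[0,0,0.032],[0,0,0.032],[0,0,0.032],[0,0,0.032],[0,0,0.032]]}'
python3 - <<'E'
from h import *
print(hp('a',1.05))
plan([(*hp('a',a)[:2],178,hp('a',a)[2],n) for a,n in((1.25,3),(1.45,3),(1.58,3))],.35)
E
```

```text
clock: 5.88
eef_pos: [656.3, -171.6, 179.0]
tool_rot: [-3.139, 0.002, 0.654]
force: [-3.6, 0.0, 1.5]
width: 30.0
gripper_force: 1.5
(np.float64(658.9945583477753), np.float64(-170.3846040269011), np.float64(0.6627651093213072))
{"claw":[0.35,0.35,0.35,0.35,0.35,0.35,0.35,0.35,0.35],"xyz":[[-0.027,0.068,0.003],[-0.023,0.069,0.003],[-0.018,0.071,0.004],[-0.037,0.065,-0.0],[-0.033,0.067,-0.0],[-0.029,0.07,-0.0],[-0.023,0.043,-0.0],[-0.021,0.044,-0.0],[-0.018,0.045,-0.0]],"twist":[[0,0,0.0203],[0,0,0.0202],[0,0,0.0203],[0,0,0.0212],[0,0,0.0212],[0,0,0.0212],[0,0,0.0138],[0,0,0.0138],[0,0,0.0138]]}
end [ 657.689 -229.433  177.972    0.133]
```

```bash
python3 -m jog '{"claw":[0.35,0.35,0.35,0.35,0.35,0.35,0.35,0.35,0.35],"xyz":[[-0.03,0.068,0],[-0.02,0.07,0],[-0.02,0.07,0],[-0.037,0.065,0],[-0.033,0.067,0],[-0.03,0.07,0],[-0.023,0.045,0],[-0.02,0.045,0],[-0.02,0.045,0]],"twist":[[0,0,0.02],[0,0,0.02],[0,0,0.02],[0,0,0.021],[0,0,0.021],[0,0,0.021],[0,0,0.014],[0,0,0.014],[0,0,0.014]]}'
python3 -m jog '{"claw":[0.25,0.15,0.1,0.1],"xyz":[[0,0,0],[0,0,0],[0,0,0],[0,0,0]],"twist":[[0,0,0],[0,0,0],[0,0,0],[0,0,0]]}'
python3 - <<'E'
from h import *
from cell import readout
s=readout.read_state();print(np.array(s['qpos']),s['force']);print(hp('a',1.57))
E
```

```text
clock: 7.0
eef_pos: [658.8, -229.7, 179.1]
tool_rot: [-3.141, 0.001, 0.137]
force: [-2.4, 0.8, -0.1]
width: 29.8
gripper_force: 1.1
clock: 7.5
eef_pos: [659.7, -229.9, 179.8]
tool_rot: [3.141, -0.001, 0.14]
force: [0.1, 1.3, 1.6]
width: 9.3
gripper_force: 58.4
[-0.109  0.892  0.824  1.432 -0.688  1.118 -0.6  ] [0.149 1.288 1.635]
(np.float64(657.993562664218), np.float64(-228.37598170363256), np.float64(0.14276510932130715))
```

```bash
python3 -m jog '{"claw":[0.35,0.35,0.35,0.35,0.35,0.35,0.35,0.35,0.1,0],"xyz":[[0,0,0],[0,0,0],[0,0,0],[0,0,-0.2],[0,0,-0.3],[0,0,-0.4],[0,0,-0.4],[0,0,-0.4],[0,0,0],[0,0,0]],"twist":[[0,0,0],[0,0,0],[0,0,0],[0,0,0],[0,0,0],[0,0,0],[0,0,0],[0,0,0],[0,0,0],[0,0,0]]}'
python3 - <<'E'
from h import *
from cell import optics
import cv2
o=[]
for c,(x,y) in(('top',(230,165)),('side',(260,130))):
    im=optics.get_image(c)['color'][:,:,::-1].copy()
    o.append(cv2.resize(im[y:y+150,x:x+(180 if c=='top' else 140)],None,fx=2.5,fy=2.5,interpolation=2))
cv2.imwrite('pics/a2.png',np.hstack(o))
p=np.load('pose.npy');t=W(p,door('p',0,201,18,208))[0];print(t)
plan([(*t[:2],345,.142,6)],0)
E
```

```text
clock: 8.75
eef_pos: [658.8, -229.8, 349.8]
tool_rot: [-3.141, -0.0, 0.139]
force: [-1.2, 0.1, -0.8]
width: -0.2
gripper_force: 0.0
[539.724  -1.914 208.   ]
{"claw":[0,0,0,0,0,0],"xyz":[[-0.143,-0.403,0.006],[-0.143,-0.403,0.006],[-0.143,-0.403,0.005],[-0.143,-0.403,0.006],[-0.143,-0.403,0.005],[-0.144,-0.404,0.006]],"twist":[[0,0,-0.0001],[0,0,-0.0001],[0,0,-0.0001],[0,0,-0.0002],[0,0,-0.0001],[0,0,-0.0002]]}
end [539.677  -1.901 344.962   0.142]
```

View pics/a2.png

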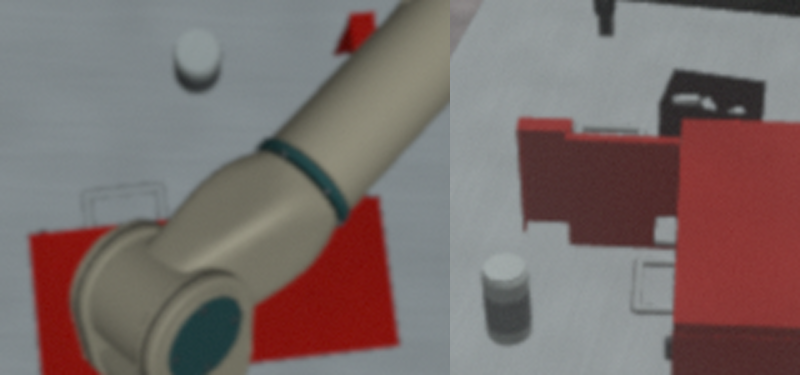

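The active door now stands about square (free-edge strip at top right); the pale tab shows in the side view at about pixel (346,222) against the roof edge.

```bash
python3 -c "
from h import *
from cell import optics
p=np.load('pose.npy')
for o,d in((0,176),(0,226),(28,176),(28,226),(14,201)): print(o,d,(proj('side',W(p,door('p',0,d,o,207)))-[260,130])*2.5+[450,0])
print(optics.boxes_of('side','bolt_tab')[:2])
"
python3 -m jog '{"claw":[0,0,0,0,0,0,0,0],"xyz":[[-0.143,-0.403,0],[-0.143,-0.403,0],[-0.143,-0.403,0],[-0.143,-0.403,0],[-0.143,-0.403,0.01],[-0.144,-0.403,0.02],[0,0,0.3],[0,0,0]],"twist":[[0,0,0],[0,0,0],[0,0,0],[0,0,0],[0,0,0],[0,0,0],[0,0,0],[0,0,0]]}'
```

```text
0 176 [[673.698 241.01 ]]
0 226 [[674.707 216.823]]
28 176 [[651.831 240.352]]
28 226 [[653.325 216.195]]
14 201 [[663.394 228.459]]
[{'rect': [284.4, 175.2, 128.7, 141.7], 'score': 0.23}]
clock: 9.9
eef_pos: [538.6, -1.2, 314.4]
tool_rot: [-3.141, 0.005, 0.141]
force: [0.1, 0.2, 0.4]
width: -0.2
gripper_force: 0.0
```

```bash
python3 -m jog '{"claw":[0,0,0,0,0,0,0],"xyz":[[0,0,0.25],[0,0,0.25],[0,0,0.25],[0,0,0.2],[0,0,0.1],[0,0,0.05],[0,0,0]],"twist":[[0,0,0],[0,0,0],[0,0,0],[0,0,0],[0,0,0],[0,0,0],[0,0,0]]}'
python3 -m jog '{"claw":[0,0,0,0],"xyz":[[0,0,0.05],[0,0,0.05],[0,0,0.05],[0,0,0]],"twist":[[0,0,0],[0,0,0],[0,0,0],[0,0,0]]}'
```

```text
clock: 10.78
eef_pos: [540.7, -2.8, 206.8]
tool_rot: [3.141, -0.001, 0.139]
force: [0.2, 1.3, 0.3]
width: 0.2
gripper_force: 0.0
clock: 11.28
eef_pos: [540.1, -2.3, 190.9]
tool_rot: [-3.141, 0.001, 0.14]
force: [0.8, -0.2, 0.6]
width: -0.3
gripper_force: 0.4
```

```bash
python3 -m jog '{"claw":[0,0],"xyz":[[0,0,0.05],[0,0,0.04]],"twist":[[0,0,0],[0,0,0]]}'
python3 -m jog '{"claw":[0],"xyz":[[0,0,0.03]],"twist":[[0,0,0]]}'
python3 -m jog '{"claw":[0],"xyz":[[0,0,0.03]],"twist":[[0,0,0]]}'
```

```text
clock: 11.52
eef_pos: [540.2, -2.2, 182.0]
tool_rot: [-3.141, 0.0, 0.14]
force: [0.1, -0.2, 3.5]
width: -0.3
gripper_force: 1.7
clock: 11.65
eef_pos: [540.7, -2.4, 179.6]
tool_rot: [-3.141, -0.001, 0.14]
force: [-1.4, 1.7, 23.1]
width: 0.1
gripper_force: 11.6
clock: 11.78
eef_pos: [542.9, -2.1, 179.2]
tool_rot: [-3.14, -0.006, 0.14]
force: [-1.3, 4.3, 38.4]
width: 0.1
gripper_force: 19.4
```

```bash
python3 -m jog '{"claw":[0,0,0,0,0.35],"xyz":[[0,0,-0.1],[0,0,-0.3],[0,0,-0.4],[0,0,-0.4],[0,0,0]],"twist":[[0,0,0],[0,0,0],[0,0,0],[0,0,0],[0,0,0]]}'
python3 - <<'E'
from h import *
x,y,s=hp('p',0)
plan([(x+2,y,300,s,11)],.35)
E
```

```text
clock: 12.4
eef_pos: [541.4, -2.7, 298.3]
tool_rot: [3.141, -0.004, 0.14]
force: [-0.3, 0.1, 0.0]
width: 16.7
gripper_force: 0.0
{"claw":[0.35,0.35,0.35,0.35,0.35,0.35,0.35,0.35,0.35,0.35,0.35],"xyz":[[0.026,-0.09,-0.002],[0.038,-0.085,-0.001],[0.05,-0.079,-0.002],[0.061,-0.071,-0.001],[0.07,-0.062,-0.002],[0.078,-0.051,-0.001],[0.085,-0.039,-0.002],[0.089,-0.027,-0.001],[0.093,-0.014,-0.002],[0.093,-0.0,-0.001],[0.093,0.013,-0.002]],"twist":[[0,0,-0.0455],[0,0,-0.0455],[0,0,-0.0455],[0,0,-0.0455],[0,0,-0.0455],[0,0,-0.0455],[0,0,-0.0455],[0,0,-0.0455],[0,0,-0.0455],[0,0,-0.0456],[0,0,-0.0455]]}
end [555.608  99.084 300.033   1.713]
```

```bash
python3 -m jog '{"claw":[0.35,0.35,0.35,0.35,0.35,0.35,0.35,0.35,0.35,0.35,0.35,0.35],"xyz":[[0.026,-0.09,0],[0.038,-0.085,0],[0.05,-0.08,0],[0.06,-0.07,0],[0.07,-0.06,0],[0.078,-0.05,0],[0.085,-0.04,0],[0.09,-0.027,0],[0.093,-0.014,0],[0.093,0,0],[0.093,0.013,0],[0,0,0]],"twist":[[0,0,-0.0455],[0,0,-0.0455],[0,0,-0.0455],[0,0,-0.0455],[0,0,-0.0455],[0,0,-0.0455],[0,0,-0.0455],[0,0,-0.0455],[0,0,-0.0455],[0,0,-0.0455],[0,0,-0.0455],[0,0,0]]}'
python3 - <<'E'
from h import *
from cell import optics,readout
import cv2
im=optics.get_image('side')['color'][:,:,::-1].copy()
cv2.imwrite('pics/a3.png',cv2.resize(im[150:300,270:420],None,fx=4,fy=4,interpolation=2))
print(proj('side',readout.read_state()['eef_pos']))
x,y,s=hp('p',0);print((proj('side',[(x+2,y,201),(x+2,y,300)])-[270,150])*4)
E
```

```text
clock: 13.9
eef_pos: [553.6, 100.3, 294.8]
tool_rot: [-3.139, -0.001, 1.712]
force: [0.4, -0.0, -0.5]
width: 30.0
gripper_force: 0.0
[[333.889 218.665]]
[[253.478 369.055]
 [253.223 268.832]]
```

View pics/a3.png

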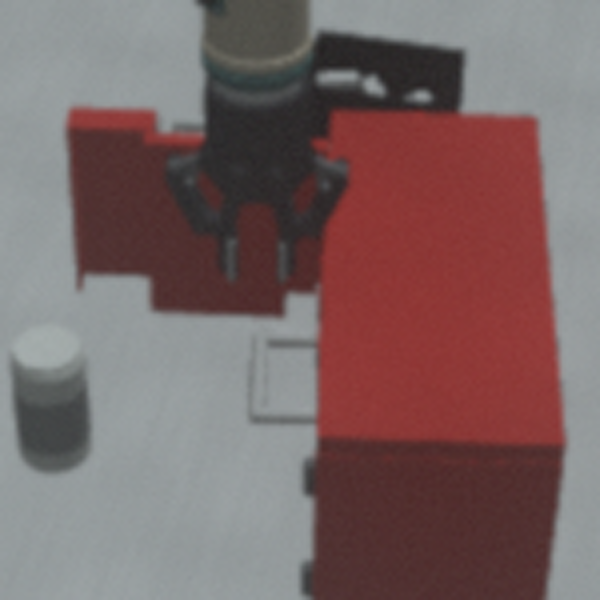

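Side view: fingers centred at column ~257 of the crop over the passive bar (columns 250–268, rows 335–418), the active door square behind. Descending.

```bash
python3 -m jog '{"claw":[0.35,0.35,0.35,0.35,0.35,0.35,0.35,0.35],"xyz":[[0,0,0.2],[0,0,0.2],[0,0,0.2],[0,0,0.15],[0,0,0.15],[0,0,0.15],[0,0,0.12],[0,0,0]],"twist":[[0,0,0],[0,0,0],[0,0,0],[0,0,0],[0,0,0],[0,0,0],[0,0,0],[0,0,0]]}'
python3 - <<'E'
from h import *
plan([(*hp('p',a)[:2],178,hp('p',a)[2],n) for a,n in((.1,2),(.25,2),(.45,2),(.65,2),(.85,2),(1.05,2),(1.25,3),(1.45,3),(1.58,3))],.35)
E
```

```text
clock: 14.95
eef_pos: [557.9, 99.7, 179.4]
tool_rot: [3.135, 0.001, 1.712]
force: [5.1, 0.8, -0.5]
width: 29.6
gripper_force: 0.0
{"claw":[0.35,0.35,0.35,0.35,0.35,0.35,0.35,0.35,0.35,0.35,0.35,0.35],"xyz":[[0.025,0.029,0.007],[0.025,0.029,0.007],[0.04,0.075,-0.0],[0.034,0.077,-0.0],[0.056,0.098,-0.0],[0.046,0.102,-0.0],[0.056,0.098,-0.0],[0.046,0.103,-0.0],[0.056,0.098,-0.0],[0.046,0.102,-0.0],[0.056,0.098,-0.0],[0.046,0.103,-0.0]],"twist":[[0,0,-0.0161],[0,0,-0.016],[0,0,-0.0239],[0,0,-0.0239],[0,0,-0.0318],[0,0,-0.0319],[0,0,-0.0318],[0,0,-0.0318],[0,0,-0.0318],[0,0,-0.0319],[0,0,-0.0318],[0,0,-0.0318]]}
{"claw":[0.35,0.35,0.35,0.35,0.35,0.35,0.35,0.35,0.35],"xyz":[[0.037,0.065,-0.0],[0.033,0.068,-0.0],[0.028,0.069,-0.0],[0.037,0.065,-0.0],[0.033,0.068,-0.0],[0.029,0.069,-0.0],[0.023,0.043,-0.0],[0.021,0.044,-0.0],[0.018,0.046,-0.0]],"twist":[[0,0,-0.0212],[0,0,-0.0213],[0,0,-0.0212],[0,0,-0.0212],[0,0,-0.0212],[0,0,-0.0213],[0,0,-0.0138],[0,0,-0.0138],[0,0,-0.0137]]}
end [588.385 255.535 177.998   3.293]
```

```bash
python3 -m jog '{"claw":[0.35,0.35,0.35,0.35],"xyz":[[0.025,0.04,0],[0.025,0.04,0],[0.04,0.08,0],[0.034,0.08,0]],"twist":[[0,0,-0.016],[0,0,-0.016],[0,0,-0.024],[0,0,-0.024]]}'
python3 - <<'E'
from h import *
print(hp('p',.25))
E
```

```text
clock: 15.45
eef_pos: [573.9, 117.0, 178.9]
tool_rot: [-3.139, -0.001, 1.967]
force: [-2.0, -1.0, -0.2]
width: 29.7
gripper_force: 1.0
(np.float64(575.3237538267161), np.float64(116.90115149520659), np.float64(1.9627651093213072))
```

```bash
python3 -m jog '{"claw":[0.35,0.35,0.35,0.35,0.35,0.35,0.35,0.35],"xyz":[[0.056,0.1,0],[0.046,0.103,0],[0.056,0.098,0],[0.046,0.103,0],[0.056,0.098,0],[0.046,0.102,0],[0.056,0.098,0],[0.046,0.103,0]],"twist":[[0,0,-0.032],[0,0,-0.032],[0,0,-0.032],[0,0,-0.032],[0,0,-0.032],[0,0,-0.032],[0,0,-0.032],[0,0,-0.032]]}'
python3 -m jog '{"claw":[0.35,0.35,0.35,0.35,0.35,0.35,0.35,0.35,0.35],"xyz":[[0.037,0.065,0],[0.033,0.068,0],[0.028,0.069,0],[0.037,0.065,0],[0.033,0.068,0],[0.029,0.069,0],[0.023,0.043,0],[0.021,0.044,0],[0.018,0.046,0]],"twist":[[0,0,-0.021],[0,0,-0.021],[0,0,-0.021],[0,0,-0.021],[0,0,-0.021],[0,0,-0.021],[0,0,-0.014],[0,0,-0.014],[0,0,-0.013]]}'
python3 -m jog '{"claw":[0.25,0.15,0.1,0.1],"xyz":[[0,0,0],[0,0,0],[0,0,0],[0,0,0]],"twist":[[0,0,0],[0,0,0],[0,0,0],[0,0,0]]}'
```

```text
clock: 16.45
eef_pos: [604.8, 198.8, 178.8]
tool_rot: [-3.139, -0.002, 2.772]
force: [-2.4, -1.4, 1.8]
width: 30.0
gripper_force: 1.4
clock: 17.58
eef_pos: [587.4, 255.4, 179.0]
tool_rot: [-3.141, -0.002, -2.989]
force: [-0.6, -2.3, -0.4]
width: 29.7
gripper_force: 1.1
clock: 18.08
eef_pos: [588.1, 256.4, 179.6]
tool_rot: [3.141, 0.001, -2.991]
force: [-1.8, -1.6, 2.4]
width: 10.2
gripper_force: 58.4
```

```bash
python3 -m jog '{"claw":[0.35,0.35,0.35,0.35,0.35,0.35,0.35,0.35,0.35],"xyz":[[0,0,0],[0,0,0],[0,0,0],[0,0,-0.2],[0,0,-0.3],[0,0,-0.4],[0,0,-0.4],[0,0,-0.4],[0,0,0]],"twist":[[0,0,0],[0,0,0],[0,0,0],[0,0,0],[0,0,0],[0,0,0],[0,0,0],[0,0,0],[0,0,0]]}'
python3 - <<'E'
from h import *
plan([(270,480,370,-2.989,10)],.35)
E
```

```text
clock: 19.2
eef_pos: [589.8, 256.6, 353.2]
tool_rot: [3.139, 0.007, -2.991]
force: [0.1, 0.7, -1.3]
width: 30.0
gripper_force: 0.0
{"claw":[0.35,0.35,0.35,0.35,0.35,0.35,0.35,0.35,0.35,0.35],"xyz":[[0.283,0.269,-0.017],[0.283,0.269,-0.017],[0.282,0.269,-0.017],[0.282,0.269,-0.017],[0.282,0.269,-0.017],[0.282,0.269,-0.017],[0.282,0.269,-0.017],[0.283,0.269,-0.016],[0.282,0.27,-0.017],[0.283,0.269,-0.016]],"twist":[[0,0,-0.0001],[0,0,-0.0001],[0,0,-0.0001],[0,0,-0.0],[0,0,-0.0001],[0,0,-0.0],[0,0,-0.0001],[0,0,-0.0],[0,0,-0.0001],[0,0,-0.0]]}
end [269.956 479.972 369.959  -2.989]
```

```bash
python3 -m jog '{"claw":[0.35,0.35,0.35,0.35,0.35,0.35,0.35,0.35,0.35,0.35,0.35],"xyz":[[0.28,0.27,-0.02],[0.28,0.27,-0.02],[0.28,0.27,-0.02],[0.28,0.27,-0.02],[0.28,0.27,-0.02],[0.28,0.27,-0.02],[0.28,0.27,-0.02],[0.28,0.27,-0.02],[0.28,0.27,0],[0.28,0.27,0],[0,0,0]],"twist":[[0,0,0],[0,0,0],[0,0,0],[0,0,0],[0,0,0],[0,0,0],[0,0,0],[0,0,0],[0,0,0],[0,0,0],[0,0,0]]}'
python3 - <<'E'
from h import *
from cell import optics
import cv2
o=[]
for c,(x,y) in(('top',(130,150)),('side',(200,120))):
    im=optics.get_image(c)['color'][:,:,::-1].copy();cv2.imwrite(f'pics/f_{c}.png',im)
    o.append(cv2.resize(im[y:y+200,x:x+(380 if c=='top' else 250)],None,fx=2 if c=='top' else 2,fy=2,interpolation=2)[:, :])
a,b=o; cv2.imwrite('pics/a4.png',a);cv2.imwrite('pics/a5.png',b)
for w,z in(('a',214),('p',214)):
    print(w,[((proj('top',(*hp(w,t,d,0)[:2],z))[0]-[130,150])*2).round() for t in(1.47,1.57,1.67) for d in(20,220)])
for l in('spray_can','hammer','weight_bin'): print(l,[(d['score'],d['rect']) for d in optics.boxes_of('top',l)[:1]])
E
```

```text
clock: 20.58
eef_pos: [266.7, 482.5, 364.3]
tool_rot: [3.142, -0.003, -2.984]
force: [0.5, 0.0, 0.8]
width: 29.6
gripper_force: 0.0
a [array([491., 175.]), array([461.,  51.]), array([492., 175.]), array([475.,  49.]), array([494., 175.]), array([489.,  48.])]
p [array([233., 204.]), array([234.,  75.]), array([232., 204.]), array([220.,  76.]), array([230., 204.]), array([206.,  78.])]
spray_can [(0.57, [300.3, 177.2, 18.0, 24.9])]
hammer [(0.86, [142.9, 208.2, 36.2, 71.0])]
weight_bin [(0.6, [451.6, 228.2, 40.3, 52.6])]
```

View pics/a4.png

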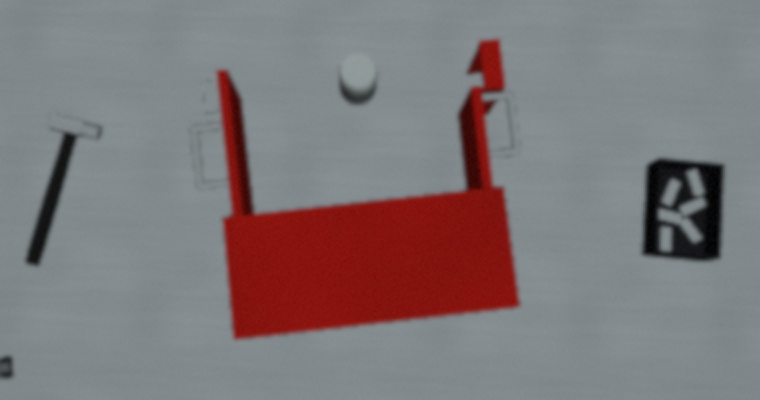

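View pics/a5.png

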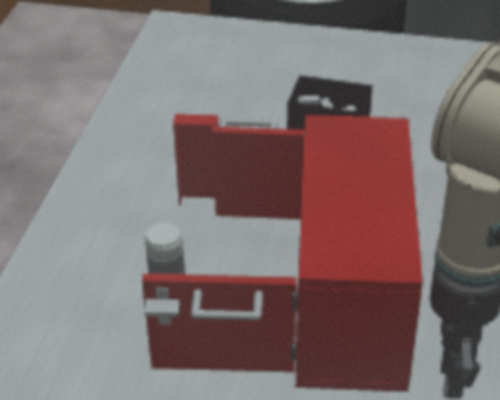

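Both doors stand square within the prediction for 1.57 rad (top view: the passive door's edge at (222,72), the active door's strip at (490,45)), the bolt tab is down, and the can, hammer and bin are where they were.

```bash
python3 -c "
from cell import order
print(order.finish_job())"
```

```text
the job is handed in; nothing more can be done
None
```

The job is handed in at about 21 s of the 64 s limit: both doors stand open at about square, the flush bolt is pushed down to its stop, and the can, hammer and bin look unmoved in the final pictures.

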